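Find the loose mounting bolt and hold its cap open

ROBOT

A 6-joint arm with a two-finger parallel gripper is mounted at the origin on a cart in front of the work surface, level with it; the furniture and walls round the work are solid. World frame = base frame: x ahead of the robot, y to its left, z up, the work surface at z = 0. Lengths are in m, angles in rad, forces in N, time in s.
With the tool pointing down it reaches from about 0.35 to 0.975 m from the base axis. Payload 4.9 kg.
Tool frame: the origin (TCP) lies at the very end of the fingers, on their centre line; the grasp point (between the pads) lies 19 mm behind it; z points along the fingers, y is the line along which they close (so a half turn about z gives the same grasp; the last joint's range is limited). The gripper opens to 85 mm and grips with 20 to 120 N. Pads are 22 mm wide; open, the fingers measure 114 mm over their backs; the gripper's body (76 mm by 85 mm) begins 54 mm behind the grasp point. The pads swing forward as they close: fully open they stand 13 mm farther back than shut.
Start: joints at [-1.298, 0.053, 1.613, -0, 1.476, -0.119], TCP at [0.239, -0.578, 0.231] pointing down, gripper open.
Joint ranges: [-3.01, 3.01], [-1.01, 2.22], [0.06, 2.58], [-1.02, 4.17], [0.09, 2.62], [-3.14, 3.14]. Speed limits (rad/s): [2.57, 2.57, 3.14, 3.14, 3.14, 3.14].

INTERFACE

Orientations are given as a rotation vector (axis times angle).
In Python, from station import ctrl, imaging gives the robot as it stands.
- The arm moves only by the tool play_rows, never from a script. Its argument "series" is a list of rows, each a list of 3 entries, a list of its own where there are three numbers: the opening, from 0 (shut) to 1 (fully open), then the shift along the tool's x, y, z each as a share of 0.05 m, from -1 to 1, then the turn, a rotation vector about the tool's x, y, z each as a share of 8 degrees, from -1 to 1. In form: [[grip, [dx, dy, dz], [ax, ay, az]], ...]. A call has 1 to 8 rows; each row shifts and turns the commanded pose from where the row before left it, along the tool's axes as they then stand; what a row does not reach is not made up. A row lasts 1/8 s, in which the tool goes at most 62.5 mm and 10.7 degrees, less where a joint would pass 70% of its speed; a pose out of reach is approached as far as the arm can. A call with a number of a shift or a turn outside -1 to 1 is refused whole. A call with a gripper value outside its range is refused whole. The fingers move at their own pace and stop on an object; "force" is the grip in N (left out, the last holds). Time passes only in rows, so rows that do not move let the fingers close. It gives the time, the measured TCP pose, the force, the opening and the grip force at its end, in the units of the state.
- ctrl.get_obs(): the state, without advancing time (a new reading comes with each control period).
- imaging.get_image(name): name is "scene" or "top" or "wrist"; returns a dict with "color" (480x640x3 uint8, blue, green, red), "fx", "fy", "cx", "cy" (pixels), "D" ([k1, k2, p1, p2, k3] as OpenCV has them; the pictures are not rectified), "extrinsics" (4x4, takes a point from world to camera coordinates); the wrist camera has in their place "hand_eye" (4x4, takes a point from camera to tool coordinates, whose origin is the TCP and whose axes are the flange's). Camera axes: x right, y down, z forward; pixel columns grow to the right and rows downward; lengths in m; the calibration is good to about 2 mm. A picture is of the moment at which its call begins: read the wrist's pose just before it. There is no depth.
- ctrl.finish_job(): hands the job in; it is judged then, once.
The state is a dict: "t": time; "q": joint angles; "dq": joint speeds; "effort": joint torques, N m; "tool_pos": TCP position; "tool_rot": TCP orientation; "contact_force": force on the tool from outside, world axes, zero at the start; "wrist_torque": the same for the moment, N m; "opening": finger opening in m; "grip_force": force on a finger pad.
Only numpy, scipy, OpenCV 4.12 (cv2) and the standard library are available. Lean on these libraries where they do the work, as an engineer would, in place of code of your own. Each camera call takes 0.05 s, during which the arm holds its last target. There are 200 camera calls.

TASK

Slide the aluminium guard fully to the left, clear of the three capped bolts, then tap the caps from above to find the one bolt that is loose (it sinks a few millimetres and springs back; the tight ones do not give). Take that bolt's cap by its lift lug, swing it open to about 60 degrees and finish still holding it there for a colleague's driver, with nothing put down or let go. Keep the other two caps shut and leave everything around the mount standing where it is.

Things in the scene. Friction and masses are not known exactly. Their poses are not given: they have to be found in the camera images.
- mount: low grey base plate, 120 x 440 mm, 16 mm high, fixed to the worktop, with the row of three capped bolts 70 mm apart on its right half; origin under its centre. x: away from the robot; y: along the row, to the left; z: up (all offsets use these axes). From 60 mm in +x of the origin a white housing, 45 mm high, with a grey rack on it up to 87 mm above the worktop.
- guard_grip (a point): centre of the black grip bar (14 mm along y, 36 along x, 26 tall) on the aluminium guard; moves with it. The guard is a hood 90 mm (x) by 190 mm (y), 75 mm high, its flat top 15 mm below this point; at the start it covers all three bolts.
- guard (a joint): how far the guard is slid along the mount's +y (left), m: 0 covers all bolts, 0.23 is fully open at its stop; starts at 0 to 0.02. About 1.5 N of friction; it stays where it is left.
- lug_1 (a point): centre (half-way up) of the upright lift lug at the near edge of the right-hand (-y) bolt's cap, cap shut; the lug is 12 mm wide along y, 11 mm along x, its top 10 mm above this point, the equally wide tongue that carries it 10 mm below. A fixed place on the mount: it does not follow the cap. The three bolts, caps and lugs look alike.
- lug_2 (a point): centre (half-way up) of the upright lift lug at the near edge of the middle bolt's cap, cap shut; a fixed place, as lug_1. Each cap is a white plastic flip cap 36 mm (x) by 32 mm (y) over its bolt; its flat top is centred 30 mm in +x of its lug point and 10 mm below it (44 mm above the worktop). A tap there presses on the bolt.
- lug_3 (a point): centre (half-way up) of the upright lift lug at the near edge of the left-hand (+y) bolt's cap, cap shut; a fixed place, as lug_1. Each cap hinges about a line along y, 48 mm in +x of its lug point and 22 mm below it, so the lug swings up and away from the robot. Fingers that pinch the lug along y can stay upright while it turns between them.
- loose_bolt (a joint): how far the loose bolt is pushed down with its cap, m: 0 at rest, at most 0.006; it begins to sink at about 1.5 N, takes about 4.5 N at 5 mm and springs back. It may be any of the three; the other two bolts do not give at all. Nothing to be seen tells them apart.
- loose_cap (a joint): hinge angle of the loose bolt's cap, rad: 0 shut, 1.5 stop. A light spring and its weight (under 1 N at the lug) shut any cap that is let go.
- sound_cap_1 (a joint): hinge angle of the cap of one of the two tight bolts, rad: 0 shut.
- sound_cap_2 (a joint): hinge angle of the cap of the other tight bolt, rad: 0 shut.
- dropper: bystander: white dropper bottle with a blue top, 36 mm wide, 98 mm tall, near the left end of the mount; origin at its underside's centre.
- glass_beaker: bystander: clear glass beaker, 52 mm wide, 69 mm tall, near the right end of the mount; origin at its underside's centre.
- film: bystander: white roll of film standing on end, 60 mm wide, 50 mm tall, in front of the mount; origin at its underside's centre.
- red_marker: bystander: marker lying flat in front of the mount, 13 x 130 x 15 mm; origin at its underside's centre.

How it is judged:
By the outcome, as a careful person would: the job done as asked, in the order asked, and still so for the second after the job is handed in, while the arm keeps its last pose, push and grip.
It also fails if it takes over 56 s, if anything falls off the work surface, if the arm or the gripper's body presses on something with over 40 N, if the wrist force passes 120 N, or if a joint passes its speed limit or range.

## Working session

There is one attempt and no reset: what is moved stays moved. The work goes in short steps, Python scripts to look and compute and a tool call to move; the robot and the scene stay as the last step left them, time stands still between calls to the robot, and variables do not carry over. Pictures are saved under pics/ and viewed, at most 10 in all, crops included, and the job is handed in when it is done.

Besides the shell and the picture viewer there is one more tool, called after "Request:" by a JSON object that holds its "op" and its "data", one argument or row to a line. play_rows: Moves the arm, as the interface text tells. Shift numbers are shares of 0.05 m and turn numbers shares of 8 degrees, none past 1 either way. Its arguments: {"type":"object","properties":{"series":{"type":"array"},"force":{"type":"number"}},"required":["series"]}

```bash
ls; mkdir -p pics; python3 - <<'E'
from station import ctrl, imaging
import cv2, numpy as np
o=ctrl.get_obs(); print(o)
for n in ("scene","top"):
    d=imaging.get_image(n); cv2.imwrite(f"pics/{n}0.png",d["color"])
    print(n,d["fx"],d["fy"],d["cx"],d["cy"],d["D"],np.round(d["extrinsics"],3).tolist())
E
```

```text
pics
{'t': 0.0, 'q': array([-1.29801464e+00,  5.33426314e-02,  1.61427673e+00, -2.47731808e-06,
        1.47602131e+00, -1.18997440e-01]), 'dq': array([-0.0011468 ,  0.00166883, -0.00019337, -0.00102647,  0.00040896,
       -0.00039896]), 'effort': array([-5.83497786e-04, -3.93681085e+01, -3.70178425e+01, -1.57609684e-04,
        6.97144977e-03, -4.54505425e-05]), 'tool_pos': array([ 0.23847843, -0.57704121,  0.23008216]), 'tool_rot': array([-3.07950661e+00, -6.11079921e-01,  2.50819183e-04]), 'contact_force': array([ 0.22596876, -0.12332495,  0.06617022]), 'wrist_torque': array([ 0.02154895, -0.06849616,  0.01859779]), 'grip_force': 0.0, 'opening': 0.08535003052825045}
scene 502.96545843722805 502.96545843722805 319.2791136765855 240.00376153641972 [-0.02726471  0.          0.          0.          0.        ] [[-0.589, -0.808, -0.011, 0.31], [-0.376, 0.286, -0.882, 0.256], [0.716, -0.515, -0.472, 0.719], [0.0, 0.0, 0.0, 1.0]]
top 447.17564400036156 447.17564400036156 317.3305543229644 240.96526298320862 [-0.0114178  0.         0.         0.         0.       ] [[-0.028, -1.0, -0.009, 0.038], [-0.995, 0.029, -0.1, 0.504], [0.1, 0.006, -0.995, 1.075], [0.0, 0.0, 0.0, 1.0]]
```

View pics/scene0.png

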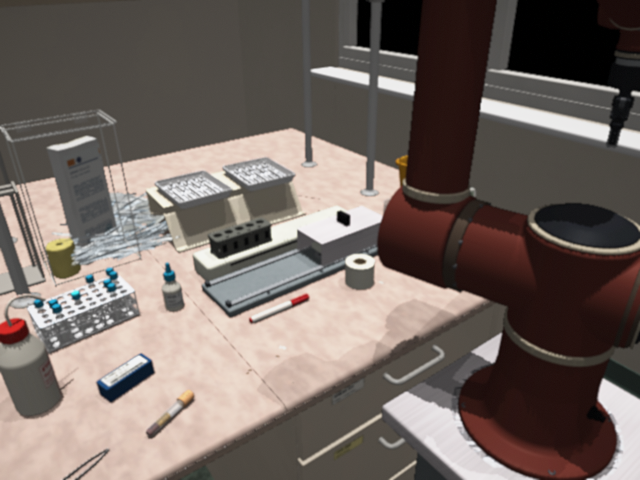

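View pics/top0.png

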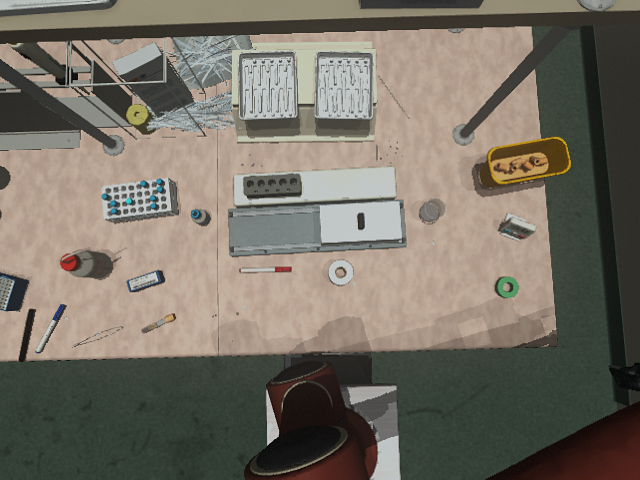

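```bash
cat > h.py <<'E'
from station import ctrl, imaging
import cv2, numpy as np
from scipy.spatial.transform import Rotation as R
def cam(name):
    o=ctrl.get_obs(); d=imaging.get_image(name)
    K=np.array([[d["fx"],0,d["cx"]],[0,d["fy"],d["cy"]],[0,0,1]])
    if name=="wrist":
        T=np.eye(4); T[:3,:3]=R.from_rotvec(o["tool_rot"]).as_matrix(); T[:3,3]=o["tool_pos"]
        E=np.linalg.inv(T@np.array(d["hand_eye"]))
    else: E=np.array(d["extrinsics"])
    return d["color"],K,np.array(d["D"],float),E
def ray(c,uv):
    _,K,D,E=c
    p=cv2.undistortPoints(np.array([[uv]],float),K,D)[0,0]
    r=E[:3,:3].T@np.array([p[0],p[1],1]); return -E[:3,:3].T@E[:3,3], r
def at_z(c,uv,z):
    o,r=ray(c,uv); return o+r*(z-o[2])/r[2]
def tri(c1,u1,c2,u2):
    a,r=ray(c1,u1); b,s=ray(c2,u2)
    k=np.linalg.lstsq(np.c_[r,-s],b-a,rcond=None)[0]
    p,q=a+k[0]*r,b+k[1]*s; return (p+q)/2, np.linalg.norm(p-q)
def proj(c,P):
    _,K,D,E=c
    return cv2.projectPoints(np.array(P,float).reshape(-1,3),cv2.Rodrigues(E[:3,:3])[0],E[:3,3],K,D)[0][:,0]
E
python3 - <<'E'
from h import *
t=cam("top"); s=cam("scene")
print("grip",tri(t,(361,221),s,(343,217)))
for uv in [(229,207),(404,201),(406,246),(231,255)]: print(at_z(t,uv,.016).round(3))
print("film",at_z(t,(341,272),.05)); print("marker",at_z(t,(241,270),.01),at_z(t,(291,269),.01))
print("beaker",at_z(t,(431,211),.04)); print("dropper",at_z(t,(200,217),.09))
print('guard',[at_z(t,u,.09).round(3) for u in [(320,206),(402,204),(403,241),(321,245)]])
cv2.imwrite("pics/top_c.png",cv2.resize(t[0][150:290,220:420],None,fx=4,fy=4,interpolation=cv2.INTER_CUBIC))
E
```

```text
grip (array([ 0.5421651 , -0.07847302,  0.09084805]), np.float64(0.0018539038544057717))
[0.597 0.243 0.016]
[ 0.6   -0.196  0.016]
[ 0.487 -0.195  0.016]
[0.477 0.239 0.016]
film [ 0.42599165 -0.03068955  0.05      ]
marker [0.43913303 0.21543208 0.01      ] [0.43810795 0.09118612 0.01      ]
beaker [ 0.56849551 -0.2555567   0.04      ]
dropper [0.56215934 0.29571018 0.09      ]
guard [array([0.58 , 0.015, 0.09 ]), array([ 0.579, -0.176,  0.09 ]), array([ 0.492, -0.175,  0.09 ]), array([0.488, 0.015, 0.09 ])]
```

View pics/top_c.png

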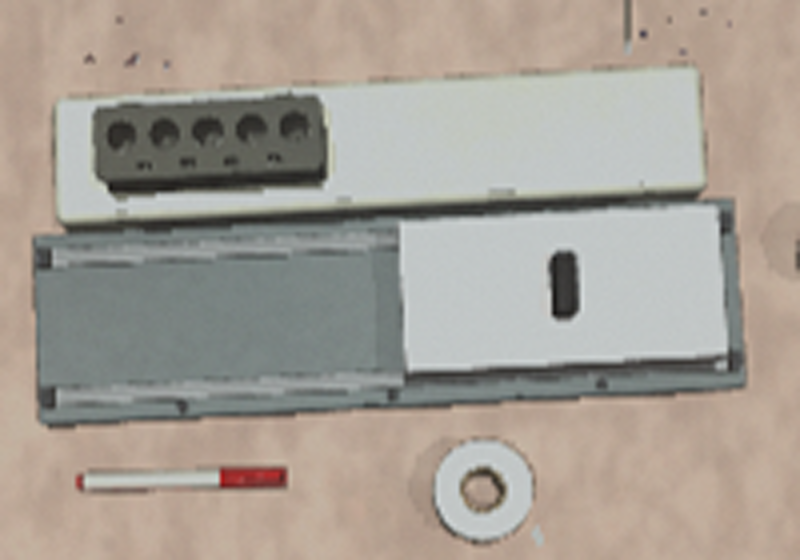

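Top view crop: grip bar at full-image (361,221), mount corners about (229,209), (403,200), (406,246), (230,256). The triangulated grip height of 0.091 matches the expected 0.090. Moving above it.

Request:
{"op": "play_rows", "data": {
  "series": [
    [1,[0,0,0],[0,0,0.89]],
    [1,[0,0,0],[0,0,0.89]],
    [1,[0,0,0],[0,0,0.89]],
    [1,[0.63,-0.98,0],[0,0,0]],
    [1,[0.63,-0.98,0],[0,0,0]],
    [1,[0.63,-0.98,0],[0,0,0]],
    [1,[0.63,-0.98,0],[0,0,0]],
    [1,[0.63,-0.98,0],[0,0,0]]
  ],
  "force": 30
}}

```text
t: 1.2
tool_pos: [0.3921, -0.3279, 0.2312]
tool_rot: [3.141, 0.029, 0.0]
contact_force: [0.4, 0.6, -0.4]
opening: 0.0854
grip_force: 0.0
```

Request:
{"op": "play_rows", "data": {
  "series": [
    [1,[0.63,-0.98,0],[0,0,0]],
    [1,[0.63,-0.98,0],[0,0,0]],
    [1,[0.63,-0.98,0],[0,0,0]],
    [1,[0.63,-0.98,0],[0,0,0]],
    [1,[0.63,-0.98,0],[0,0,0]],
    [1,[0,0,0],[0,0,0]]
  ]
}}

```text
t: 1.95
tool_pos: [0.5453, -0.0785, 0.231]
tool_rot: [-3.141, -0.039, 0.001]
contact_force: [0.2, -0.0, -0.3]
opening: 0.0858
grip_force: 0.0
```

```bash
python3 - <<'E'
from h import *
o=ctrl.get_obs(); print(o["t"],o["tool_pos"],o["tool_rot"],o["contact_force"])
w=cam("wrist"); cv2.imwrite("pics/w1.png",w[0])
print(proj(w,[[.542,-.0785,.103],[.54,.023,.016],o["tool_pos"]]))
print(w[1].round(1).tolist(), np.linalg.inv(w[3]).round(3).tolist())
np.savez("w1.npz",K=w[1],D=w[2],E=w[3])
E
```

```text
1.95 [ 0.54533296 -0.07846711  0.23099438] [-3.14061626e+00 -3.86092749e-02  5.29311745e-04] [ 0.17160752 -0.00279655 -0.34555059]
[[315.64645909 221.72812642]
 [209.90085149 195.06531407]
 [314.86271529 302.17960706]]
[[383.7, 0.0, 316.5], [0.0, 383.7, 228.1], [0.0, 0.0, 1.0]] [[0.025, -0.953, -0.303, 0.623], [-1.0, -0.024, -0.007, -0.077], [-0.001, 0.303, -0.953, 0.374], [0.0, 0.0, 0.0, 1.0]]
```

View pics/w1.png

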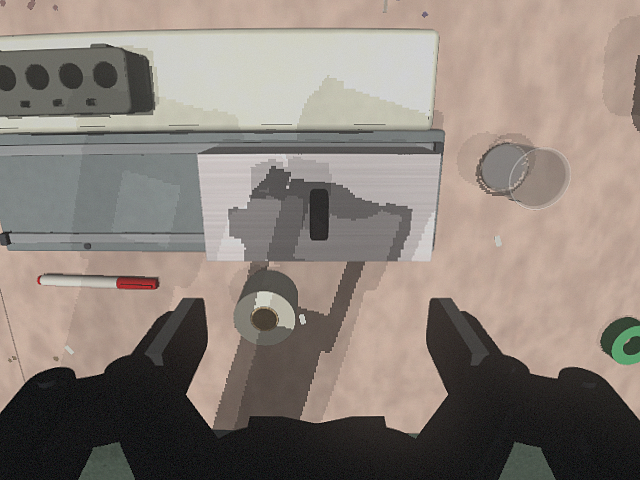

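Wrist view: grip bar top spans columns 309–328, rows 189–240 (centre ≈ (319,214)); guard edges are parallel to the image rows, so the yaw of 0.025 fits.

```bash
python3 - <<'E'
from h import *
z=np.load("w1.npz"); w=(None,z["K"],z["D"],z["E"])
print("grip",at_z(w,(319,214),.103)); print("guard", [at_z(w,u,.075).round(3) for u in [(198,154),(441,153),(436,261),(205,261)]])
print("mount R",at_z(w,(443,131),.016),at_z(w,(438,130),.045),"film",at_z(w,(264,319),.05),"beaker",at_z(w,(503,168),.0))
E
```

```text
grip [ 0.54797359 -0.08081306  0.103     ]
guard [array([0.586, 0.014, 0.075]), array([ 0.592, -0.174,  0.075]), array([ 0.502, -0.181,  0.075]), array([0.497, 0.014, 0.075])]
mount R [ 0.60539676 -0.1930912   0.016     ] [ 0.60752781 -0.17938433  0.045     ] film [ 0.42711011 -0.03139449  0.05      ] beaker [ 0.57119101 -0.26245094  0.        ]
```

Request:
{"op": "play_rows", "data": {
  "series": [
    [1,[0,0.02,0.75],[0,0,0]],
    [1,[0,0.02,0.75],[0,0,0]],
    [0.6,[0,0,0.75],[0,0,0]],
    [0.6,[0,0,0.75],[0,0,0]],
    [0,[0,0,0],[0,0,0]],
    [0,[0,0,0],[0,0,0]],
    [0,[0,0,0],[0,0,0]],
    [0,[0,0,0],[0,0,0]]
  ],
  "force": 30
}}

```text
t: 3.0
tool_pos: [0.5448, -0.0844, 0.0828]
tool_rot: [3.14, 0.03, 0.002]
contact_force: [-3.7, -1.1, 1.4]
opening: 0.0132
grip_force: 33.8
```

Request:
{"op": "play_rows", "data": {
  "series": [
    [0,[0,-0.4,0],[0,0,0]],
    [0,[0,-0.7,0],[0,0,0]],
    [0,[0,-0.7,0],[0,0,0]],
    [0,[0,-0.7,0],[0,0,0]],
    [0,[0,-0.7,0],[0,0,0]],
    [0,[0,-0.5,0],[0,0,0]],
    [0,[0,-0.3,0],[0,0,0]],
    [0,[0,0,0],[0,0,0]]
  ]
}}

```text
t: 4.0
tool_pos: [0.5399, 0.1182, 0.0828]
tool_rot: [-3.14, -0.033, 0.002]
contact_force: [-6.7, 1.2, 5.2]
opening: 0.0133
grip_force: 34.3
```

Request:
{"op": "play_rows", "data": {
  "series": [
    [0,[0,-0.1,0],[0,0,0]],
    [0,[0,-0.1,0],[0,0,0]],
    [0,[0,-0.1,0],[0,0,0]],
    [0,[0,0,0],[0,0,0]]
  ]
}}

```text
t: 4.5
tool_pos: [0.5395, 0.1322, 0.0828]
tool_rot: [-3.141, -0.031, 0.003]
contact_force: [-7.5, 0.1, 5.3]
opening: 0.0129
grip_force: 34.4
```

Request:
{"op": "play_rows", "data": {
  "series": [
    [0,[-0.04,-0.1,0],[0,0,0]],
    [0,[-0.02,-0.1,0],[0,0,0]],
    [0,[0,-0.1,0],[0,0,0]],
    [0,[0,0,0],[0,0,0]]
  ]
}}

```text
t: 5.0
tool_pos: [0.5394, 0.1388, 0.0828]
tool_rot: [3.125, 0.031, 0.007]
contact_force: [2.0, -29.8, 3.9]
opening: 0.0135
grip_force: 35.3
```

Request:
{"op": "play_rows", "data": {
  "series": [
    [0,[0,0.12,0],[0,0,0]],
    [0,[0,0,0],[0,0,0]]
  ]
}}

```text
t: 5.25
tool_pos: [0.5393, 0.1386, 0.0828]
tool_rot: [3.139, 0.029, 0.008]
contact_force: [3.7, -7.3, 1.3]
opening: 0.013
grip_force: 33.7
```

Request:
{"op": "play_rows", "data": {
  "series": [
    [0.4,[0,0,0],[0,0,0]],
    [0.4,[0,0,0],[0,0,0]],
    [0.4,[0,0,-0.6],[0,0,0]],
    [0.4,[0,0,-0.7],[0,0,0]],
    [0.4,[0,0.8,-0.4],[0,0,0]],
    [0,[0,0.9,0],[0,0,0]],
    [0,[0,0.9,0],[0,0,0]],
    [0,[0,0.9,0],[0,0,0]]
  ]
}}

```text
t: 6.25
tool_pos: [0.5403, -0.0354, 0.1664]
tool_rot: [-3.141, -0.031, -0.001]
contact_force: [0.5, -0.7, 0.6]
opening: 0.0003
grip_force: 0.0
```

Request:
{"op": "play_rows", "data": {
  "series": [
    [0,[0,0.9,0],[0,0,0]],
    [0,[0,0,0],[0,0,0]]
  ]
}}

```text
t: 6.5
tool_pos: [0.5413, -0.0816, 0.1663]
tool_rot: [-3.141, -0.024, -0.0]
contact_force: [-0.2, 1.0, 0.1]
opening: -0.0002
grip_force: 0.0
```

```bash
python3 - <<'E'
from h import *
o=ctrl.get_obs(); print(o["t"],o["tool_pos"],o["tool_rot"],o["contact_force"],o["opening"])
w=cam("wrist"); cv2.imwrite("pics/w2.png",w[0])
np.savez("w2.npz",K=w[1],D=w[2],E=w[3])
E
```

```text
6.5 [ 0.5412666  -0.08159079  0.16629476] [-3.14126186e+00 -2.40684974e-02 -2.82282428e-04] [-0.18854728  0.95220653  0.13508994] -0.00015077929463029236
```

View pics/w2.png

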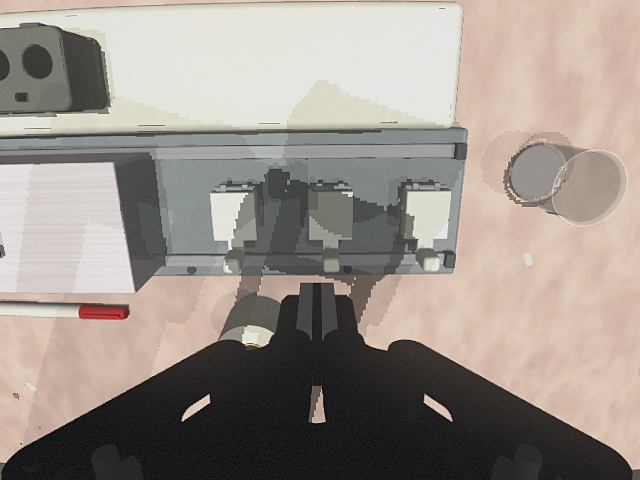

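```bash
python3 - <<'E'
import cv2
i=cv2.imread("pics/w2.png")[170:285,195:465]
i=cv2.convertScaleAbs(i,alpha=1.1,beta=20)
cv2.imwrite("pics/w2c.png",cv2.resize(i,(800,341),interpolation=cv2.INTER_CUBIC))
E
```

```text
(no output)
```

View pics/w2c.png

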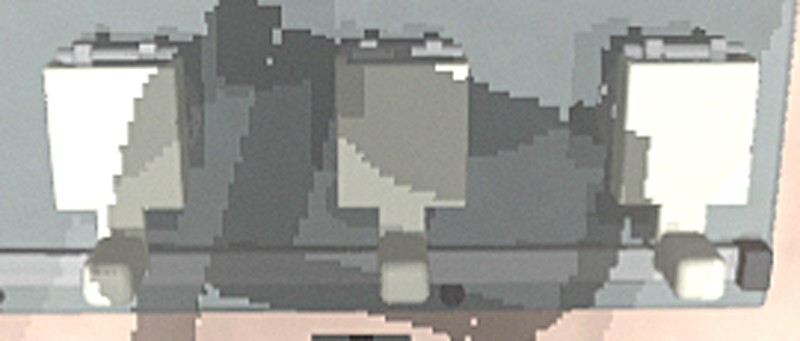

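```bash
python3 - <<'E'
from h import *
z=np.load("w2.npz"); w=(None,z["K"],z["D"],z["E"])
f=lambda u,h: at_z(w,(195+u[0]/2.963,170+u[1]/2.963),h).round(4)
for u in [(107,284),(405,282),(699,279)]: print("lug",f(u,.064))
for q in [[(45,68),(178,66),(183,207),(55,210)],[(336,64),(466,64),(468,207),(337,207)],[(627,62),(757,62),(750,204),(625,206)]]:
    P=np.array([f(u,.044) for u in q]); print("cap",P.mean(0).round(4),P.tolist())
E
```

```text
lug [ 0.5128 -0.0233  0.064 ]
lug [ 0.5145 -0.0932  0.064 ]
lug [ 0.5162 -0.1622  0.064 ]
cap [ 0.5424 -0.0226  0.044 ] [[0.5598, -0.0066, 0.044], [0.5608, -0.0385, 0.044], [0.5251, -0.0386, 0.044], [0.5238, -0.0067, 0.044]]
cap [ 0.544  -0.0923  0.044 ] [[0.5618, -0.0762, 0.044], [0.5623, -0.1071, 0.044], [0.5263, -0.1092, 0.044], [0.5258, -0.0768, 0.044]]
cap [ 0.5457 -0.1625  0.044 ] [[0.5635, -0.1455, 0.044], [0.564, -0.1768, 0.044], [0.5281, -0.1794, 0.044], [0.5271, -0.1482, 0.044]]
```

Six corners/lug tops give consistent 70 mm pitch, 36×32 mm caps. Lugs: (0.513,-0.023), (0.5145,-0.093), (0.516,-0.162). Tapping the middle cap first.

Request:
{"op": "play_rows", "data": {
  "series": [
    [0,[0.06,0.21,0.8],[0,0,0]],
    [0,[0,0,0.8],[0,0,0]],
    [0,[0,0,0.7],[0,0,0]],
    [0,[0,0,0.07],[0,0,0]],
    [0,[0,0,0.06],[0,0,0]],
    [0,[0,0,0.06],[0,0,0]],
    [0,[0,0,0],[0,0,0]]
  ]
}}

```text
t: 7.42
tool_pos: [0.5458, -0.0903, 0.0434]
tool_rot: [3.141, 0.03, 0.005]
contact_force: [0.9, 1.0, 1.6]
opening: -0.0001
grip_force: 0.8
```

Request:
{"op": "play_rows", "data": {
  "series": [
    [0,[0,0,0.06],[0,0,0]],
    [0,[0,0,0],[0,0,0]]
  ]
}}

```text
t: 7.68
tool_pos: [0.5457, -0.0904, 0.0398]
tool_rot: [3.141, 0.029, 0.005]
contact_force: [2.7, 1.4, 4.0]
opening: -0.0
grip_force: 1.8
```

It gives 3.6 mm at 4 N, so it looks loose. I'll tap the others to confirm.

Request:
{"op": "play_rows", "data": {
  "series": [
    [0,[0,0,-0.6],[0,0,0]],
    [0,[0,-0.7,0],[0,0,0]],
    [0,[0,-0.7,0],[0,0,0]],
    [0,[0,0,0.5],[0,0,0]],
    [0,[0,0,0.06],[0,0,0]],
    [0,[0,0,0.04],[0,0,0]],
    [0,[0,0,0],[0,0,0]]
  ]
}}

```text
t: 8.55
tool_pos: [0.5441, -0.0192, 0.0435]
tool_rot: [-3.139, -0.03, 0.001]
contact_force: [-11.7, 7.3, 27.5]
opening: -0.0002
grip_force: 14.1
```

Request:
{"op": "play_rows", "data": {
  "series": [
    [0,[0,0,-0.6],[0,0,0]],
    [0,[0,0.9,0],[0,0,0]],
    [0,[0,0.95,0],[0,0,0]],
    [0,[0,0.95,0],[0,0,0]],
    [0,[0,0,0.5],[0,0,0]],
    [0,[0,0,0.06],[0,0,0]],
    [0,[0,0,0.04],[0,0,0]],
    [0,[0,0,0],[0,0,0]]
  ]
}}

```text
t: 9.55
tool_pos: [0.5469, -0.1638, 0.0436]
tool_rot: [3.135, 0.031, 0.001]
contact_force: [-9.5, -5.6, 22.5]
opening: -0.0
grip_force: 11.1
```

Middle bolt is loose (the outer ones stop dead at 22–27 N). Moving over its lug.

Request:
{"op": "play_rows", "data": {
  "series": [
    [0,[0,0,-0.9],[0,0,0]],
    [0,[0,0,-0.7],[0,0,0]],
    [0.45,[-0.34,-0.71,0],[0,0,0]],
    [0.45,[-0.34,-0.71,0],[0,0,0]],
    [0.45,[0,0,0],[0,0,0]],
    [0.45,[0,0,0],[0,0,0]]
  ],
  "force": 25
}}

```text
t: 10.3
tool_pos: [0.5102, -0.0902, 0.1185]
tool_rot: [3.141, 0.03, -0.001]
contact_force: [-0.4, -0.6, 0.4]
opening: 0.0383
grip_force: 0.0
```

```bash
python3 - <<'E'
from h import *
o=ctrl.get_obs(); print(o["t"],o["tool_pos"],o["tool_rot"],o["contact_force"],o["opening"])
w=cam("wrist"); cv2.imwrite("pics/w3.png",w[0])
t=o["tool_pos"]
print(proj(w,[[.5145,-.0932,.064],[.5145,-.0872,.064],[.5145,-.0992,.064],t]).round(1).tolist())
E
```

```text
10.3 [ 0.51021901 -0.09017181  0.11849772] [ 3.14106041e+00  3.00900479e-02 -1.13332545e-03] [-0.35856923 -0.56137884  0.4207138 ] 0.038347610502014115
[[320.9, 247.0], [310.0, 246.8], [331.8, 247.2], [314.9, 302.2]]
```

View pics/w3.png

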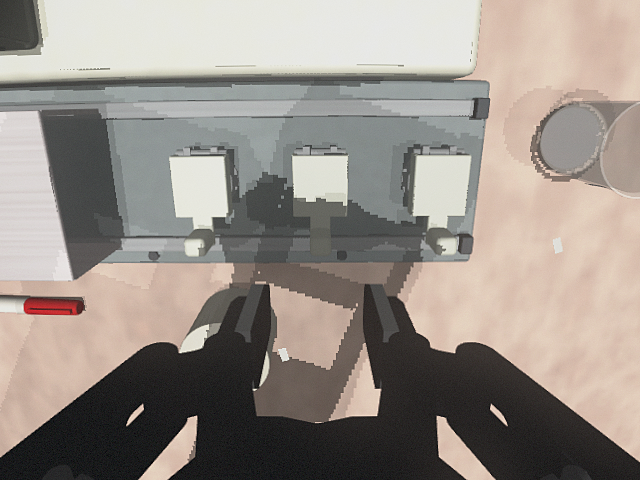

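The wrist view shows the middle lug top at about (320,245), against a prediction of (321,247). The position is confirmed, so I'm descending and gripping.

Request:
{"op": "play_rows", "data": {
  "series": [
    [0.45,[0.04,0.06,0.7],[0,0,0]],
    [0.45,[0,0,0.6],[0,0,0]],
    [0.45,[0,0,0.17],[0,0,0]],
    [0.3,[0,0,0],[0,0,0]],
    [0,[0,0,0],[0,0,0]],
    [0,[0,0,0],[0,0,0]],
    [0,[0,0,0],[0,0,0]],
    [0,[0,0,0],[0,0,0]]
  ],
  "force": 25
}}

```text
t: 11.35
tool_pos: [0.5133, -0.0927, 0.0461]
tool_rot: [-3.141, -0.03, -0.003]
contact_force: [0.9, 3.2, 1.0]
opening: 0.0114
grip_force: 27.6
```

Request:
{"op": "play_rows", "data": {
  "series": [
    [0,[0.05,-0.08,0],[0,0,0]],
    [0,[0.05,-0.08,0],[0,0,0]],
    [0,[0.06,-0.07,0],[0,0,0]],
    [0,[0.06,-0.07,0],[0,0,0]],
    [0,[0,0,0],[0,0,0]]
  ]
}}

```text
t: 11.98
tool_pos: [0.5177, -0.0872, 0.045]
tool_rot: [3.12, 0.034, -0.025]
contact_force: [-21.6, -32.8, 9.2]
opening: 0.0111
grip_force: 30.9
```

I put the lift in the y slot by mistake. Reversing it exactly.

Request:
{"op": "play_rows", "data": {
  "series": [
    [0,[-0.06,0.07,0],[0,0,0]],
    [0,[-0.06,0.07,0],[0,0,0]],
    [0,[-0.05,0.08,0],[0,0,0]],
    [0,[-0.05,0.08,0],[0,0,0]],
    [0,[0,0,0],[0,0,0]]
  ]
}}

```text
t: 12.6
tool_pos: [0.5143, -0.0926, 0.0463]
tool_rot: [-3.141, -0.029, -0.008]
contact_force: [4.7, 2.8, 1.8]
opening: 0.0112
grip_force: 27.7
```

Request:
{"op": "play_rows", "data": {
  "series": [
    [0,[0.04,0,-0.08],[0,0,0]],
    [0,[0.05,0,-0.08],[0,0,0]],
    [0,[0.06,0,-0.07],[0,0,0]],
    [0,[0.06,0,-0.07],[0,0,0]],
    [0,[0,0,0],[0,0,0]]
  ]
}}

```text
t: 13.22
tool_pos: [0.5221, -0.0922, 0.0597]
tool_rot: [-3.14, -0.03, 0.004]
contact_force: [0.3, 1.5, -6.3]
opening: 0.0112
grip_force: 26.0
```

Request:
{"op": "play_rows", "data": {
  "series": [
    [0,[0.07,0,-0.06],[0,0,0]],
    [0,[0.07,0,-0.06],[0,0,0]],
    [0,[0.08,0,-0.05],[0,0,0]],
    [0,[0.08,0,-0.04],[0,0,0]],
    [0,[0,0,0],[0,0,0]]
  ]
}}

```text
t: 13.85
tool_pos: [0.5384, -0.0922, 0.0713]
tool_rot: [-3.141, -0.03, -0.001]
contact_force: [-2.4, 4.2, -1.5]
opening: 0.0111
grip_force: 25.8
```

Request:
{"op": "play_rows", "data": {
  "series": [
    [0,[0.085,0,-0.03],[0,0,0]],
    [0,[0.085,0,-0.03],[0,0,0]],
    [0,[0.09,0,-0.02],[0,0,0]],
    [0,[0.09,0,-0.01],[0,0,0]],
    [0,[0,0,0],[0,0,0]],
    [0,[0,0,0],[0,0,0]]
  ]
}}

```text
t: 14.6
tool_pos: [0.5561, -0.0919, 0.0763]
tool_rot: [-3.141, -0.03, -0.002]
contact_force: [-2.7, 3.9, 1.0]
opening: 0.0107
grip_force: 25.3
```

```bash
python3 - <<'E'
from h import *
o=ctrl.get_obs(); print(o["t"],o["tool_pos"],o["contact_force"],o["opening"],o["grip_force"])
a=imaging.get_image("wrist")["color"]; b=imaging.get_image("top")["color"]; s=imaging.get_image("scene")["color"]
c=cv2.resize(b[180:280,190:440],(400,160)); d=cv2.resize(s[160:340,140:420],(400,257))
m=np.zeros((480,800,3),np.uint8); m[:300,:400]=cv2.resize(a,(400,300)); m[:257,400:]=d; m[300:460,:400]=c
m[260:480,400:]=cv2.resize(a[90:310,160:560],(400,220)); cv2.imwrite("pics/end.png",m)
E
```

```text
14.6 [ 0.55611454 -0.09193782  0.07625518] [-2.74641541  3.93573578  1.04424089] 0.010695095043600441 25.329908430576324
```

View pics/end.png

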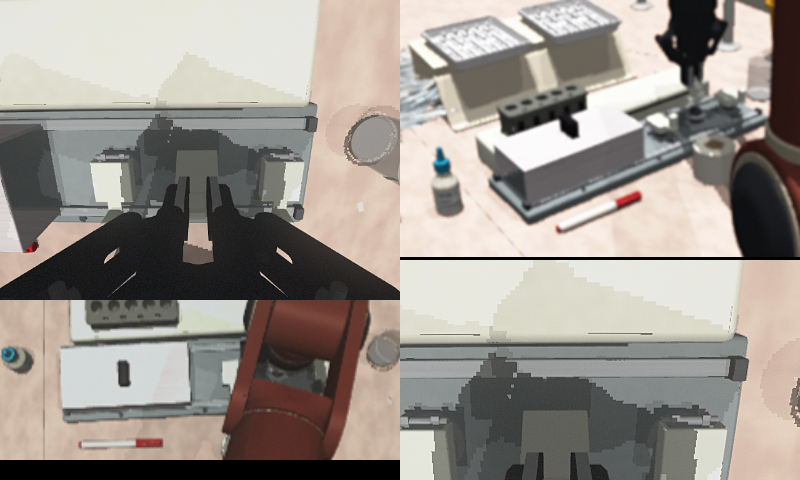

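```bash
python3 - <<'E'
from h import *
w=cam("wrist"); x0,y0=190,210
yaw=.0236; X=np.array([np.cos(yaw),np.sin(yaw),0]); Y=np.array([-X[1],X[0],0])
L=np.array([.5145,-.0932,.054]); 
for th in (45,60,75):
    c,s=np.cos(np.radians(th)),np.sin(np.radians(th)); P=[]
    for lx,lz,ly in [(0,12,16),(0,12,-16),(-36,12,16),(-36,12,-16),(-42.5,32,0),(-42.5,12,0)]:
        P.append(L+X*(48+lx*c+lz*s)/1e3+Y*ly/1e3+np.array([0,0,(-22-lx*s+lz*c)/1e3]))
    print(th,((proj(w,P)-[x0,y0])*4).round(0).astype(int).tolist())
cv2.imwrite("pics/end2.png",cv2.resize(cv2.convertScaleAbs(w[0][210:360,190:390],alpha=1.5,beta=30),None,fx=4,fy=4,interpolation=cv2.INTER_CUBIC))
E
```

```text
45 [[373, 121], [632, 120], [361, 408], [644, 407], [502, 419], [503, 466]]
60 [[374, 100], [630, 99], [356, 348], [649, 347], [501, 293], [502, 400]]
75 [[376, 84], [629, 83], [352, 268], [652, 267], [501, 150], [502, 308]]
```

View pics/end2.png

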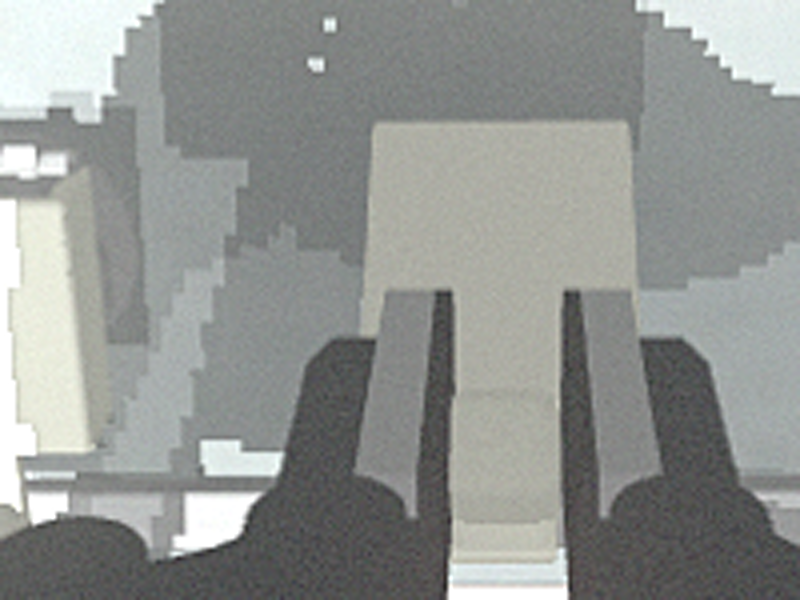

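```bash
python3 - <<'E'
from h import *
w=cam("wrist")
yaw=.0236; X=np.array([np.cos(yaw),np.sin(yaw),0]); L=np.array([.5145,-.0932,.054]); 
print(ctrl.get_obs()["tool_pos"])
for th in range(25,66,5):
    c,s=np.cos(np.radians(th)),np.sin(np.radians(th))
    P=[L+X*(48+lx*c+lz*s)/1e3+np.array([0,0,(-22-lx*s+lz*c)/1e3]) for lx,lz in [(0,12),(-42.5,32),(-53.5,32),(-53.5,12),(-42.5,12)]]
    print(th,((proj(w,P)[:,1]-210)*4).round(0).astype(int).tolist())
E
```

```text
[ 0.55604931 -0.09192189  0.07620971]
25 [153, 536, 642, 602, 508]
30 [145, 513, 623, 599, 502]
35 [137, 486, 598, 593, 493]
40 [128, 454, 568, 582, 481]
45 [121, 419, 531, 567, 465]
50 [113, 380, 490, 547, 447]
55 [106, 338, 444, 523, 425]
60 [100, 293, 393, 495, 400]
65 [94, 246, 338, 461, 371]
```

The image rows of the hinge edge (121) and lug edges (392/520/560) fit a cap angle near 47°. The lug slipped a little in the pads. Turning the tool rigidly about the hinge line by the missing 13° avoids further slip.

Request:
{"op": "play_rows", "data": {
  "series": [
    [0,[0.05,0,-0.007],[0,-0.41,0]],
    [0,[0.05,0,-0.007],[0,-0.41,0]],
    [0,[0.05,0,-0.007],[0,-0.41,0]],
    [0,[0.05,0,-0.007],[0,-0.41,0]],
    [0,[0,0,0],[0,0,0]],
    [0,[0,0,0],[0,0,0]]
  ],
  "force": 35
}}

```text
t: 15.6
tool_pos: [0.5661, -0.0917, 0.0764]
tool_rot: [3.119, 0.03, -0.356]
contact_force: [-3.6, 4.0, 1.1]
opening: 0.0104
grip_force: 38.0
```

```bash
python3 - <<'E'
from h import *
o=ctrl.get_obs(); print(o["t"],o["tool_pos"],o["tool_rot"],R.from_rotvec(o["tool_rot"]).as_matrix()[:,2],o["contact_force"],o["opening"],o["grip_force"])
w=cam("wrist"); x0,y0=190,210
yaw=.0236; X=np.array([np.cos(yaw),np.sin(yaw),0]); L=np.array([.5145,-.0932,.054]); 
for th in range(35,76,5):
    c,s=np.cos(np.radians(th)),np.sin(np.radians(th))
    P=[L+X*(48+lx*c+lz*s)/1e3+np.array([0,0,(-22-lx*s+lz*c)/1e3]) for lx,lz in [(0,12),(-42.5,32),(-53.5,32),(-53.5,12)]]
    print(th,((proj(w,P)[:,1]-y0)*4).round(0).astype(int).tolist())
cv2.imwrite("pics/end3.png",cv2.resize(cv2.convertScaleAbs(w[0][210:360,190:390],alpha=1.5,beta=30),None,fx=4,fy=4,interpolation=cv2.INTER_CUBIC))
E
```

```text
15.6 [ 0.56612695 -0.09174916  0.07644705] [ 3.11926124  0.02959751 -0.35550537] [-0.2249801  -0.00412059 -0.97435465] [-3.57109377  4.04049825  1.06709133] 0.010427574001486417 37.961121797561646
35 [157, 547, 650, 601]
40 [149, 527, 634, 600]
45 [140, 502, 613, 596]
50 [132, 473, 586, 588]
55 [124, 440, 553, 576]
60 [116, 403, 515, 559]
65 [109, 362, 471, 537]
70 [102, 319, 423, 511]
75 [96, 273, 370, 481]
```

View pics/end3.png

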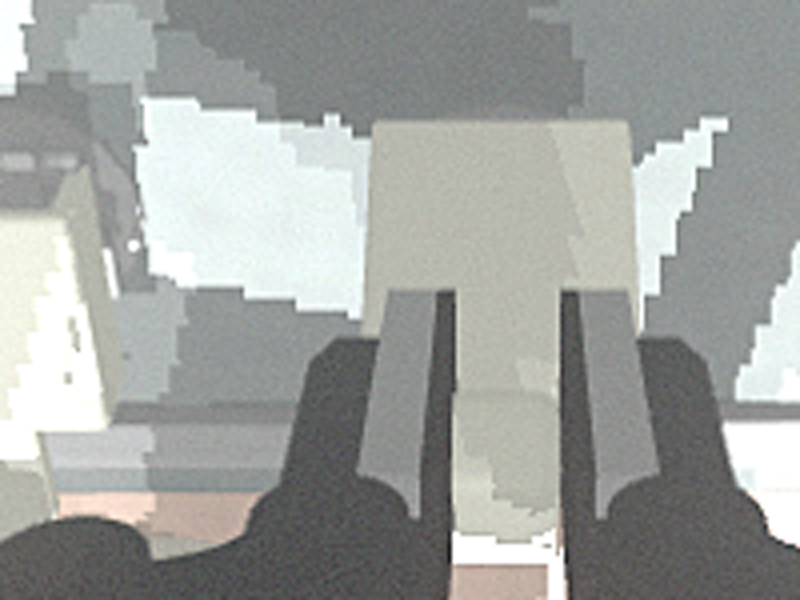

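Hinge edge at row 121 and lug edges at about 392 and 520 now all fit about 60°. The grip is firm (38 N) and the neighbouring caps are shut. Handing in.

```bash
python3 -c "
from station import ctrl
print(ctrl.finish_job())"
```

```text
the job is handed in; nothing more can be done
None
```

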